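# Start the captive thumb bolt in the instrument drawer

### The arm

A 6-joint arm with a two-finger parallel gripper is mounted at the origin on the work surface. World frame = base frame: x ahead of the robot, y to its left, z up, the work surface at z = 0. Lengths are in mm, angles in rad, forces in N, time in s.
With the tool pointing down it reaches from about 300 to 875 mm from the base axis. Payload 4.2 kg.
Tool frame: the origin (TCP) lies at the very end of the fingers, on their centre line; the grasp point (between the pads) lies hold_point_z behind it (hold_point_z is the distance from the TCP to the grasp point, in mm); x points along the fingers, y is the direction in which the jaws open and shut, and the axes are right-handed (so a half turn about x gives the same grasp; the last joint's range is limited). The gripper opens to 85 mm and grips with 20 to 120 N. Pads are 22 mm wide; open, the fingers measure 114 mm over their backs; the gripper's body (76 mm by 85 mm) begins 54 mm behind the grasp point. The pads swing forward as they close: fully open they stand 13 mm farther back than shut.
Start: joints at [-1.232, 0.32, 1.565, -0, 1.257, -0.02], TCP at [201.915, -538.397, 231.338] pointing down, gripper open.
Joint ranges: [-3.11, 3.11], [-0.84, 2.01], [0.21, 2.61], [-1.34, 4.49], [0.05, 2.63], [-2.56, 2.56]. Speed limits (rad/s): [2.57, 2.57, 3.14, 3.14, 3.14, 3.14].

### API

Orientations are given as [roll, pitch, yaw] about the fixed x, y, z axes, in that order (R = Rz(yaw) Ry(pitch) Rx(roll)).
In Python, from plant import * gives the robot as it stands.
- The arm moves only by the tool arm_command, never from a script. Its argument "steps" is one flat list of numbers, 7 for each row, row after row: the shift along the world's x, y, z in cm, then the turn, a rotation vector about the world's x, y, z in degrees, then the finger opening in cm, from 0 to 8.54. In form: [x, y, z, wx, wy, wz, fingers, x, y, z, wx, wy, wz, fingers, ...]. A call has exactly 8 rows; each row is the pose to reach, as a shift and turn from the pose commanded when the call began; what a row does not reach only later rows make up. A row lasts 1/12 s, in which the tool goes at most 41.7 mm and 7.16 degrees, less where a joint would pass 70% of its speed; a pose out of reach is approached as far as the arm can. A call with a gripper value outside its range is refused whole. The fingers move at their own pace and stop on an object; "force" is the grip in N (left out, the last holds). Time passes only in rows, so rows that repeat a pose let the fingers close, or fill a call up. It gives the time, the measured TCP pose, the force and the opening at its end, in the units of the state.
- get_obs(): the state, without advancing time (a new reading comes with each control period).
- camera(name): name is "scene" or "side" or "wrist"; returns (picture, depth): 384x512x3 uint8, blue, green, red; 384x512 float32, mm along the optical axis (not along the pixel's ray), 0 where there is no reading.
- camera_params(name): a dict with "fx", "fy", "cx", "cy" (pixels), "world_to_cam" (4x4, takes a point from world to camera coordinates). Camera axes: x right, y down, z forward; pixel columns grow to the right and rows downward; lengths in mm; the calibration is good to about 2 mm. The wrist camera is an equidistant fisheye: a pixel r from the principal point sees the ray r / f radians off the axis. A picture is of the moment at which its call begins: read the wrist's pose just before it. camera_params takes no time and is no camera call; for the wrist camera it gives the pose at the moment of the call.
- sign_off(): hands the job in, once; it reports no verdict.
The state is a dict: "t": time; "joints": joint angles; "qvel": joint speeds; "effort": joint torques, N m; "tcp_pos": TCP position; "tool_rot": TCP orientation; "wrist_force": force on the tool from outside, world axes, zero at the start; "wrist_torque": the same for the moment, N m; "opening": opening from 0.0 (shut) to 1.0 (fully open).
Only numpy, scipy, OpenCV 4.12 (cv2) and the standard library are available. Lean on these libraries where they do the work, as an engineer would, in place of code of your own. Each camera call takes 0.05 s, during which the arm holds its last target. There are 200 camera calls.

### The job

Pull the bench instrument's drawer fully open by its bar handle, then start the thumb bolt that stands crossed on the brass boss inside: turn its knob backward (counter-clockwise from above) just until the bolt drops onto the start of its thread, and from there forward (clockwise) one full turn. Finish while still gripping the knob between the fingers, with the drawer left open, and leave the loose parts on the bench where they are.

Things in the scene. Friction and masses are not known exactly. Their poses are not given: they have to be found in the camera images.
- cabinet: fixed dark steel bench instrument, 240 (x) by 260 (y) by 135 mm high; origin at the centre of its underside on the bench. Own x points from its open front to its back: the front with the drawer faces the robot, and the drawer slides out along own -x. It stands turned by up to 0.25 rad
- tray (a joint): how far the drawer is pulled out, m: 0 shut, 0.19 at its stop (fully open). Starts between 0 and 0.03. It slides with 2 to 3 N of friction and stays where it is left. Its light front panel is 12 mm thick, 226 mm wide and reaches from 20 to 124 mm above the bench. While it is shut, the bolt is inside the cabinet
- tray_handle (a point): middle of the steel bar handle on the drawer front: a level round bar 11 mm thick, 110 mm long, along the cabinet's y axis, its centre 35 mm in front of the panel and 105 mm above the bench, on two 8 mm stems 47 mm either side of the middle. It can be pinched from above, fingers before and behind the bar. Axes as the cabinet's
- boss_top (a point): point on the bolt's axis at the top of the boss, moving with the drawer: upper face of the level steel flange plate (40 mm wide) on the brass boss (36 mm diameter), 59 mm above the bench, 137 mm behind the handle bar, in the middle of the drawer. Only bolt and front panel are higher. Drawer open, it is 90 mm behind the front panel and 100 mm before the cabinet's front. Axes as the cabinet's
- knob_grip (a point): centre of the bolt's black round knob (34 mm diameter, 22 mm high, upright axis; the point is at mid height on the axis). At the start it is 100 mm above the bench: the knob stands on a 30 mm steel shank above boss_top. Its axes turn with the knob: own -x is where the yellow bar on top points
- bolt (a joint): turn of the bolt, rad, growing clockwise seen from above (forward, screwing in), counted on over the turns. 0 is the thread start: there the yellow bar points straight at the drawer front (cabinet's -x). Starts between 0.6 and 1.8 on the thread's flat lip; forward of about 2.6 it jams there. At 0 or below it is free to drop. A full turn is 6.28. Turning takes about 0.03 N m; ends at -1.2 and 8.2
- sink (a joint): how far the bolt has sunk, m: 0 on the lip (there it lifts 2 mm at most). At the thread start it drops 5 mm by its own weight (2.4 N), but gripping fingers hold it up: they must let go, or push down a few N. Then it sinks 4.5 mm per full turn forward, to about 0.0095 after one turn; the fingers should follow it down. Once dropped it cannot be lifted out; it has about 1 mm of play
- knob: the same black fluted knob, origin at the centre of its underside, 11 mm below knob_grip; fixed to the bolt. A yellow bar on its top runs from the middle to the rim (own -x)
- capacitor: bystander: loose blue electrolytic capacitor standing upright, 35 mm diameter, 55 mm high, origin at the centre of its underside
- transformer: bystander: loose small transformer, brown core with cream bobbin, 68 by 60 by 50 mm high, origin at the centre of its underside
- motor: bystander: loose small steel motor on a flat foot, 75 by 44 by 47 mm high, origin at the centre of its underside

How it is judged:
By the outcome, as a careful person would: the job done as asked, in the order asked, and still so for the second after the job is handed in, while the arm keeps its last pose, push and grip.
It also fails if it takes over 72 s, if anything falls off the work surface, if the arm or the gripper's body presses on something with over 40 N, if the wrist force passes 120 N, or if a joint passes its speed limit or range.

## Working session

There is one attempt and no reset: what is moved stays moved. The work goes in short steps, Python scripts to look and compute and a tool call to move; the robot and the scene stay as the last step left them, time stands still between calls to the robot, and variables do not carry over. Pictures are saved under pics/ and viewed, about 8 in all and at most 12, crops included, and the job is handed in when it is done.

Besides the shell and the picture viewer there is one more tool, called after "Call:" in YAML: its name, and indented under it one key for each argument. arm_command: Moves the arm, as the interface text tells. Its arguments: {"type":"object","properties":{"steps":{"type":"array","items":{"type":"number"}},"force":{"type":"number"}},"required":["steps"]}

```bash
mkdir -p pics; ls; python3 - <<'E'
from plant import *
import cv2
o=get_obs();print(o)
for n in("scene","side"):
    p,d=camera(n);cv2.imwrite(f"pics/{n}0.png",p);print(n,camera_params(n))
import numpy as np
a=cv2.imread("pics/scene0.png");b=cv2.imread("pics/side0.png")
try: print(hold_point_z)
except Exception as e: print(e, [k for k in dir() if not k.startswith('_')])
E
```

```text
pics
{'t': 0.0, 'joints': array([-1.23196568e+00,  3.20317033e-01,  1.56569954e+00, -1.08958238e-05,
        1.25738314e+00, -1.99849900e-02]), 'qvel': array([ 5.32523562e-04,  2.05631719e-04,  6.10421988e-05, -5.88614988e-04,
       -1.35212572e-03, -1.14947110e-04]), 'effort': array([ 1.35801347e-03, -4.15522885e+01, -2.34162998e+01,  1.23418449e-04,
        8.12567014e-03,  1.51013529e-05]), 'tcp_pos': array([ 201.7661235 , -537.92469539,  230.4598549 ]), 'tool_rot': array([-1.58504889,  1.56898923,  1.91536277]), 'wrist_force': array([0.60569554, 0.08164144, 0.09327371]), 'wrist_torque': array([ 0.06996766, -0.00144949,  0.0369034 ]), 'opening': 1.0009003767076643}
scene {'fx': 365.64717254506775, 'fy': 365.64717254506775, 'cx': 253.813451972997, 'cy': 187.27821748375703, 'world_to_cam': array([[-2.36720114e-01,  9.71522957e-01, -1.03310830e-02,
         1.24784082e+02],
       [ 7.84993126e-01,  1.84983270e-01, -5.91241898e-01,
        -4.46688357e+02],
       [-5.72493999e-01, -1.48068678e-01, -8.06428104e-01,
         1.23853250e+03],
       [ 0.00000000e+00,  0.00000000e+00,  0.00000000e+00,
         1.00000000e+00]])}
side {'fx': 371.4508598152634, 'fy': 371.4508598152634, 'cx': 253.9457587736176, 'cy': 190.66217978789334, 'world_to_cam': array([[-9.42060048e-01, -3.34597070e-01, -2.38257611e-02,
         6.17093098e+02],
       [-1.59903839e-01,  5.10377071e-01, -8.44953257e-01,
         1.61292588e+02],
       [ 2.94879007e-01, -7.92186875e-01, -5.34309205e-01,
         8.74330743e+02],
       [ 0.00000000e+00,  0.00000000e+00,  0.00000000e+00,
         1.00000000e+00]])}
18.700000000000003
```

View pics/scene0.png

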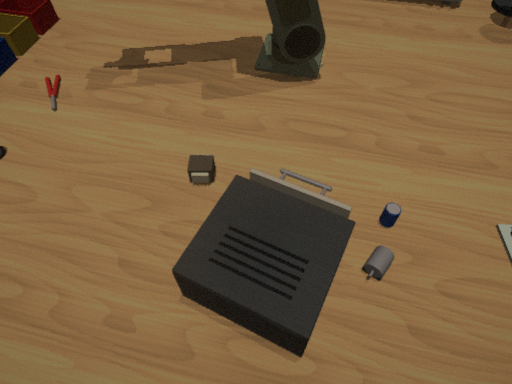

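View pics/side0.png

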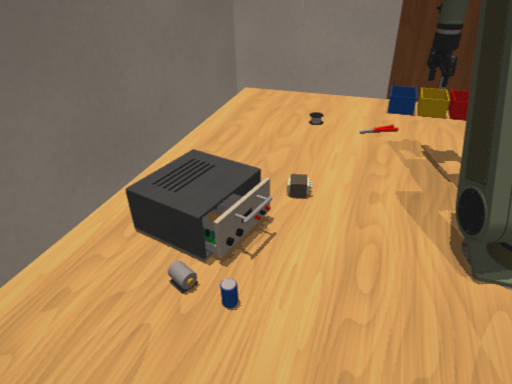

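The scene picture shows the cabinet from behind, with top corners at about (238,178), (353,222), (303,354) and (178,272). The bar handle runs (281,172)-(330,188) and the drawer is slightly open. The side picture confirms the layout: transformer to one side of the handle, capacitor and motor to the other.

```bash
cat > h.py <<'E'
from plant import *
import cv2, numpy as np
from scipy.spatial.transform import Rotation as R
def cloud(n):
    P=camera_params(n); p,d=camera(n)
    v,u=np.mgrid[:384,:512]; 
    c=np.stack([(u-P['cx'])/P['fx']*d,(v-P['cy'])/P['fy']*d,d],-1)
    T=P['world_to_cam']; w=(c-T[:3,3])@T[:3,:3]
    w[d==0]=np.nan
    return p,d,w
def ray(n,uv,z):
    P=camera_params(n);T=P['world_to_cam'];uv=np.atleast_2d(uv)
    r=np.c_[(uv[:,0]-P['cx'])/P['fx'],(uv[:,1]-P['cy'])/P['fy'],np.ones(len(uv))]@T[:3,:3]
    o=-T[:3,:3].T@T[:3,3]
    return o+r*((z-o[2])/r[:,2])[:,None]
def st():
    o=get_obs();print('t',round(o['t'],2),'tcp',o['tcp_pos'].round(1),'rpy',o['tool_rot'].round(3),'F',o['wrist_force'].round(1),'M',o['wrist_torque'].round(2),'op',round(o['opening'],3),'q',o['joints'].round(2));return o
E
python3 - <<'E'
from h import *
st()
p,d,w=cloud("scene")
z=w[...,2]
m=((z>129)&(z<141)).astype(np.uint8); m[:150]=0
n,l,s,c=cv2.connectedComponentsWithStats(m);k=1+s[1:,4].argmax()
pts=w[l==k][:,:2].astype(np.float32)
r=cv2.minAreaRect(pts);print('top',r,cv2.boxPoints(r),np.nanmedian(z[l==k]))
g=p.astype(int);
hand=ray("scene",[[281,172],[330,188]],105);print('handle px',hand)
reg=np.zeros_like(m);reg[165:195,272:336]=1
q=w[(reg>0)&(z>95)&(z<118)];print(len(q))
# blob of bar: points
C=np.array(r[0]);
np.save('q.npy',q)
sub=p[155:225,230:370];cv2.imwrite('pics/c1.png',cv2.resize(sub,None,fx=5.5,fy=5.5,interpolation=cv2.INTER_CUBIC))
E
```

```text
t 0.1 tcp [ 201.8 -538.   230.6] rpy [-1.581  1.569  1.919] F [-1.5  0.1 -0.2] M [0.03 0.03 0.02] op 1.002 q [-1.23  0.32  1.57 -0.    1.26 -0.02]
top ((782.8441162109375, 87.83478546142578), (259.8093566894531, 241.4184112548828), 76.85395050048828) [[635.75354  -11.212166]
 [870.8452   -66.118935]
 [929.9347   186.88174 ]
 [694.843    241.78851 ]] 134.9869170278455
handle px [[586.95670005  77.4042869  105.        ]
 [605.91059348 187.42929734 105.        ]]
475
```

View pics/c1.png

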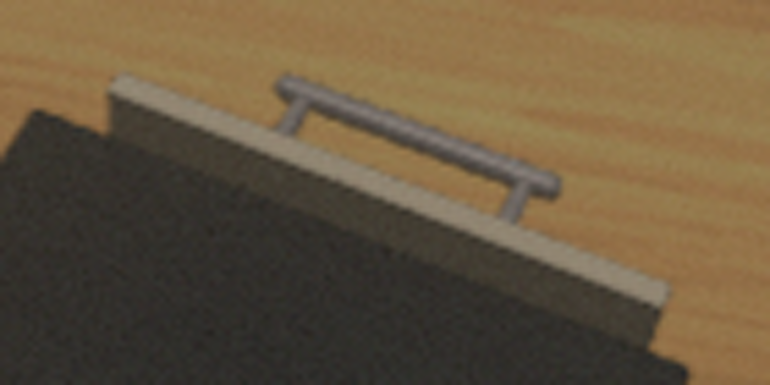

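The crop shows the bar ends at about (282,170.5) and (330.4,189), with the middle at (306,179.5). There is a gap between panel and cabinet, so the drawer is slightly out.

```bash
python3 - <<'E'
from h import *
o=st()
h=ray("scene",[[306,179.5]],105)[0];print(h)
M=R.from_euler('xyz',o['tool_rot']).as_matrix();print(M.round(3))
a=np.degrees(np.arctan2(M[1,1],M[0,1]));print('a',a,'need -13.15 mod 180; turns',[-13.15-a,-13.15+180-a,-13.15-180-a])
print('shift cm',(h-o['tcp_pos'])/10)
w=np.load('q.npy');C=np.array([782.84,87.83]);y=-.2295
ex=np.array([np.cos(y),np.sin(y)]);ey=np.array([-ex[1],ex[0]])
print('depth check', np.percentile((w[:,:2]-C)@ex,[2,10,25,50]))
E
```

```text
t 0.15 tcp [ 201.8 -538.1  230.7] rpy [-1.597  1.569  1.903] F [-0.3  0.2 -0. ] M [-0.02  0.04  0.01] op 0.997 q [-1.23  0.32  1.57  0.    1.26 -0.02]
[594.99540845 134.20037334 105.        ]
[[-0.     0.351 -0.936]
 [ 0.001 -0.936 -0.351]
 [-1.    -0.001 -0.   ]]
a -69.44136414707373 need -13.15 mod 180; turns [np.float64(56.29136414707373), np.float64(236.29136414707372), np.float64(-123.70863585292628)]
shift cm [ 39.31941901  67.22598983 -12.5694013 ]
depth check [-195.7866171  -192.90710023 -190.03920954 -186.98169135]
```

Call:
arm_command:
  steps: [3.28,5.6,0,0,0,4.7,2.5,6.56,11.2,0,0,0,9.4,2.5,9.84,16.8,0,0,0,14.1,2.5,13.1,22.4,0,0,0,18.8,2.5,16.4,28,0,0,0,23.5,2.5,18.6,31.8,0,0,0,26.7,2.5,19.66,33.6,0,0,0,28.1,2.5,19.66,33.6,0,0,0,28.1,2.5]
  force: 40

```text
t: 0.82
tcp_pos: [370.6, -248.8, 231.3]
tool_rot: [2.155, 1.571, -0.137]
wrist_force: [1.4, -0.7, -0.1]
opening: 0.292
```

Call:
arm_command:
  steps: [3.28,5.6,0,0,0,4.7,2.5,6.56,11.2,0,0,0,9.4,2.5,9.84,16.8,0,0,0,14.1,2.5,13.1,22.4,0,0,0,18.8,2.5,16.4,28,0,0,0,23.5,2.5,18.6,31.8,0,0,0,26.7,2.5,19.66,33.6,0,0,0,28.2,2.5,19.66,33.6,0,0,0,28.2,2.5]

```text
t: 1.48
tcp_pos: [539.1, 39.1, 231.2]
tool_rot: [-0.549, 1.571, -2.347]
wrist_force: [0.8, -0.4, 0.1]
opening: 0.297
```

```bash
python3 - <<'E'
from h import *
o=st()
M=R.from_euler('xyz',o['tool_rot']).as_matrix()
print(np.degrees(np.arctan2(M[1,1],M[0,1])),M[:,0].round(4), np.array([595,134.2,86.3])-o['tcp_pos'])
p,d=camera('wrist');cv2.imwrite('pics/w1.png',p)
E
```

```text
t 1.48 tcp [539.1  39.1 231.2] rpy [-0.549  1.571 -2.347] F [ 0.8 -0.4  0.1] M [-0.04 -0.01  0.04] op 0.297 q [ 0.05  0.27  1.64 -0.    1.23  0.28]
-13.06253388853718 [-2.e-04 -2.e-04 -1.e+00] [  55.92984795   95.09803433 -144.87218989]
```

View pics/w1.png

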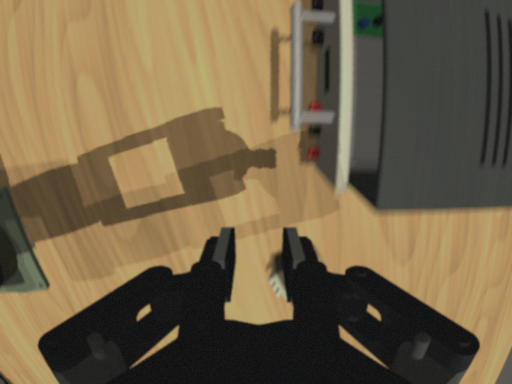

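The wrist picture shows the bar parallel to the fingers' width: it lies at u≈297, v 5-127, with the panel edge at u≈345. The moves are clamped to 41.7 mm a row, so 110 mm remain.

Call:
arm_command:
  steps: [1.4,2.4,-1,0,0,0,2.5,2.8,4.8,-2,0,0,0,2.5,4.2,7.1,-3,0,0,0,2.5,5.2,8.8,-4.5,0,0,0,2.5,5.6,9.5,-6,0,0,0,2.5,5.6,9.5,-6,0,0,0,2.5,5.6,9.5,-6,0,0,0,2.5,5.6,9.5,-6,0,0,0,2.5]

```text
t: 2.2
tcp_pos: [594.6, 131.3, 171.9]
tool_rot: [1.179, 1.57, -0.622]
wrist_force: [-0.7, -0.2, -0.2]
opening: 0.291
```

```bash
cat >> h.py <<'E'
def wray(uv,z,P=None):
    P=P or camera_params('wrist');T=P['world_to_cam'];uv=np.atleast_2d(np.float64(uv))
    x=(uv-[P['cx'],P['cy']])/[P['fx'],P['fy']];t=np.linalg.norm(x,axis=1,keepdims=True)
    r=np.c_[x/np.maximum(t,1e-9)*np.sin(t),np.cos(t)]@T[:3,:3]
    o=-T[:3,:3].T@T[:3,3]
    return o+r*((z-o[2])/r[:,2])[:,None]
E
python3 - <<'E'
from h import *
o=st()
p,d=camera('wrist');cv2.imwrite('pics/w2.png',p)
print(camera_params('wrist'))
E
```

```text
t 2.2 tcp [594.6 131.3 171.9] rpy [ 1.179  1.57  -0.622] F [-0.7 -0.2 -0.2] M [0.01 0.01 0.  ] op 0.291 q [ 0.2   0.41  1.57 -0.    1.15  0.43]
{'fx': 297.3186396354542, 'fy': 297.3186396354542, 'cx': 258.3733637352106, 'cy': 188.3343854714797, 'world_to_cam': array([[ 9.73554612e-01, -2.28443257e-01,  2.25732456e-03,
        -5.49793230e+02],
       [-2.19478323e-01, -9.32515021e-01,  2.86783895e-01,
         2.32413794e+02],
       [-6.34088580e-02, -2.79695217e-01, -9.57992642e-01,
         3.97366361e+02],
       [ 0.00000000e+00,  0.00000000e+00,  0.00000000e+00,
         1.00000000e+00]])}
```

View pics/w2.png

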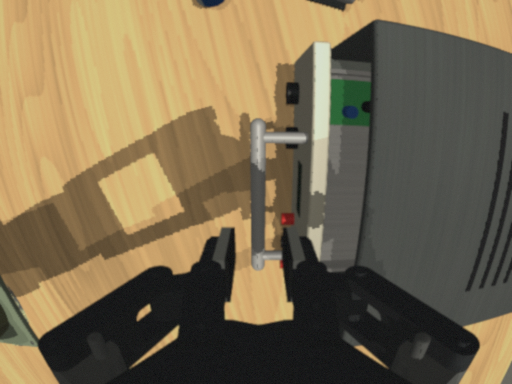

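The bar spans (258,120) to (259,268), centred between the fingers (inner edges at u≈235 and 284).

```bash
python3 - <<'E'
from h import *
o=get_obs();e=wray([[258,123],[259,265]],105);m=e.mean(0);print(e,m,np.linalg.norm(e[0]-e[1]),np.degrees(np.arctan2(*(e[0]-e[1])[[0,1]])))
print(m-o['tcp_pos'])
E
```

```text
[[608.24445838 187.64210022 105.        ]
 [583.05674973  76.90180967 105.        ]] [595.65060406 132.27195494 105.        ] 113.56862515432495 12.813839959508238
[  0.91363959   1.05832993 -67.44522667]
```

Call:
arm_command:
  steps: [0.1,0.1,-2.5,0,0,0,2.5,0.1,0.1,-5,0,0,0,2.5,0.1,0.1,-7,0,0,0,2.5,0.1,0.1,-8.5,0,0,0,2.5,0.1,0.1,-8.5,0,0,0,2.5,0.1,0.1,-8.5,0,0,0,0,0.1,0.1,-8.5,0,0,0,0,0.1,0.1,-8.5,0,0,0,0]
  force: 60

```text
t: 2.92
tcp_pos: [595.7, 132.4, 87.5]
tool_rot: [1.251, 1.57, -0.55]
wrist_force: [-0.9, -2.2, -1.7]
opening: 0.104
```

Call:
arm_command:
  steps: [0,0,0,0,0,0,0,-0.5,0.12,0,0,0,0,0,-1.4,0.33,0,0,0,0,0,-2.8,0.65,0,0,0,0,0,-4.2,0.98,0,0,0,0,0,-5.6,1.31,0,0,0,0,0,-7.0,1.64,0,0,0,0,0,-8.0,1.87,0,0,0,0,0]

```text
t: 3.58
tcp_pos: [515.8, 151.2, 87.4]
tool_rot: [1.533, 1.567, -0.266]
wrist_force: [1.8, -5.7, 0.6]
opening: 0.105
```

```bash
python3 -c "
from h import *
st()"
```

```text
t 3.58 tcp [515.8 151.2  87.4] rpy [ 1.533  1.567 -0.266] F [ 1.8 -5.7  0.6] M [-0.86 -0.26 -0.05] op 0.105 q [ 0.26  0.39  1.85 -0.    0.89  0.49]
```

Call:
arm_command:
  steps: [-1.4,0.33,0,0,0,0,0,-2.8,0.65,0,0,0,0,0,-4.2,0.98,0,0,0,0,0,-5.6,1.31,0,0,0,0,0,-6.8,1.59,0,0,0,0,0,-7.6,1.78,0,0,0,0,0,-8.0,1.87,0,0,0,0,0,-8.2,1.92,0,0,0,0,0]

```text
t: 4.25
tcp_pos: [434.3, 170.4, 87.4]
tool_rot: [1.51, 1.567, -0.289]
wrist_force: [5.2, -10.4, -1.1]
opening: 0.102
```

Call:
arm_command:
  steps: [-0.1,0.02,0,0,0,0,0,-0.2,0.05,0,0,0,0,0,-0.3,0.07,0,0,0,0,0,-0.4,0.09,0,0,0,0,0,-0.5,0.12,0,0,0,0,0,-0.6,0.14,0,0,0,0,0,-0.6,0.14,0,0,0,0,0,-0.6,0.14,0,0,0,0,0]

```text
t: 4.92
tcp_pos: [434.4, 170.5, 87.5]
tool_rot: [1.598, 1.556, -0.198]
wrist_force: [16.8, -17.0, -8.0]
opening: 0.099
```

```bash
python3 -c "
from h import *
st()
p,d,w=cloud('scene');cv2.imwrite('pics/s2.png',cv2.resize(p[100:310,190:430],None,fx=3,fy=3,interpolation=cv2.INTER_CUBIC))"
```

```text
t 4.92 tcp [434.4 170.5  87.5] rpy [ 1.598  1.556 -0.198] F [ 16.8 -17.   -8. ] M [-2.51 -2.57 -0.09] op 0.099 q [ 0.35  0.3   2.02 -0.01  0.82  0.59]
```

View pics/s2.png

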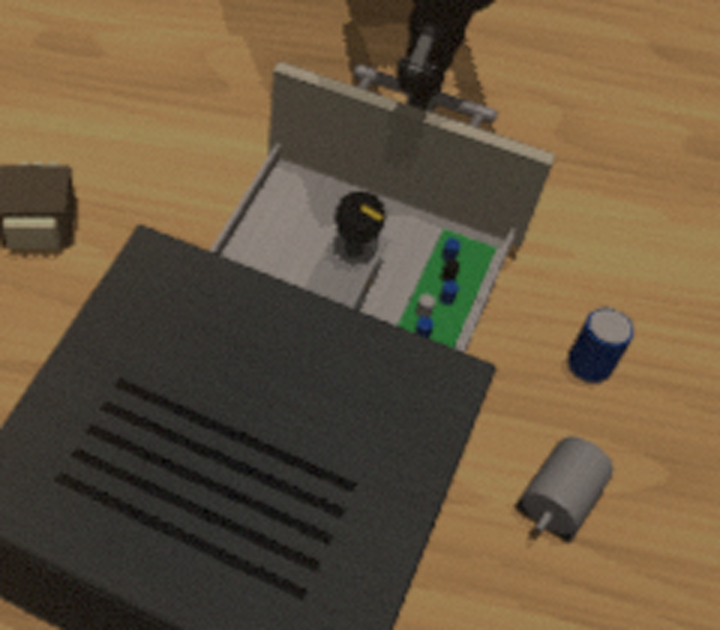

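The drawer is at its stop: it travelled 165 mm as expected and the force has risen. The knob shows at (360,215) in the crop with its yellow bar pointing right (toward the cabinet's +y). Now I ease off, release, and lift over the panel.

Call:
arm_command:
  steps: [0.3,-0.07,0,0,0,0,0,0.5,-0.12,0,0,0,0,0,0.5,-0.12,0,0,0,0,2.5,0.5,-0.12,0,0,0,0,2.5,0.5,-0.12,0,0,0,0,2.5,0.5,-0.12,2,0,0,0,2.5,0.5,-0.12,5,0,0,0,2.5,0.5,-0.12,8,0,0,0,2.5]

```text
t: 5.63
tcp_pos: [431.8, 171.4, 166.8]
tool_rot: [-1.354, 1.569, 3.13]
wrist_force: [1.1, -0.9, 0.5]
opening: 0.294
```

```bash
cat >> h.py <<'E'
YAW=-0.2295
def knob(p,rayf,ztop=111,ax=(567.8,139.3),box=None):
    hsv=cv2.cvtColor(p,cv2.COLOR_BGR2HSV)
    m=cv2.inRange(hsv,(20,140,70),(35,255,255))
    v,u=np.nonzero(m)
    if len(u)==0: print('no yellow');return
    w=rayf(np.c_[u,v],ztop)
    k=np.linalg.norm(w[:,:2]-ax,axis=1)<30
    w=w[k][:,:2]; 
    if k.sum()<5: print('few',k.sum());return
    c=w.mean(0); _,_,V=np.linalg.svd(w-c); d=V[0]; s=(w-c)@d
    r=c-np.array(ax); d=d*np.sign(d@r)
    bar=np.arctan2(d[1],d[0]); rad=np.arctan2(r[1],r[0])
    f=lambda b: (YAW+np.pi-b+np.pi)%(2*np.pi)-np.pi
    print('n',k.sum(),'px',u[k].mean().round(1),v[k].mean().round(1),'c',c.round(1),'r',np.linalg.norm(r).round(1),'len',np.ptp(s).round(1),'bolt by line',f(bar).round(3),'by centroid',f(rad).round(3), 'ends',(c+d*s.min()).round(1),(c+d*s.max()).round(1))
E
python3 - <<'E'
from h import *
st()
p,d,w=cloud('scene');knob(p,lambda uv:ray('scene',uv,111) if 0 else ray('scene',uv,111)) if 0 else knob(p,lambda uv,z:ray('scene',uv,z))
hx=w[140:200,280:350]; 
# black knob top: depth points 105<z<116 near axis
z=w[...,2];k=(np.hypot(w[...,0]-567.8,w[...,1]-139.3)<35)&(z>106)&(z<116)
q=w[k];print(k.sum(),'knob top bbox',q[:,0].min(),q[:,0].max(),q[:,1].min(),q[:,1].max(),np.median(q[:,2]))
print(cv2.minEnclosingCircle(q[:,:2].astype(np.float32)))
E
```

```text
t 5.63 tcp [431.8 171.4 166.8] rpy [-1.354  1.569  3.13 ] F [ 1.1 -0.9  0.5] M [-0.01  0.04  0.02] op 0.294 q [0.35 0.2  1.9  0.   1.04 0.58]
n 20 px 313.5 170.5 c [571.4 146.4] r 7.9 len 16.5 bolt by line 1.819 by centroid 1.805 ends [567.5 139.1] [575.1 153.7]
164 knob top bbox 553.3039987368338 586.1445822238138 120.70358861518227 154.49731429378312 110.5359116252611
((569.7933959960938, 138.0698699951172), 17.987112045288086)
```

Call:
arm_command:
  steps: [1.5,-0.4,0,0,0,6,6,4,-1,0,0,0,12,6,7,-1.7,0,0,0,18,6,10,-2.4,0,0,0,25,6,12,-2.9,0,0,0,32,6,13.2,-3.1,0,0,0,38,6,13.6,-3.25,0,0,0,43,6,13.6,-3.25,0,0,0,43,6]

```text
t: 6.35
tcp_pos: [569.7, 138.8, 165.9]
tool_rot: [1.759, 1.57, 0.71]
wrist_force: [0.1, -0.2, -0.1]
opening: 0.702
```

```bash
python3 - <<'E'
from h import *
st()
P=camera_params('wrist');p,d=camera('wrist');cv2.imwrite('pics/w3.png',p);knob(p,lambda uv,z:wray(uv,z,P))
E
```

```text
t 6.35 tcp [569.7 138.8 165.9] rpy [1.759 1.57  0.71 ] F [ 0.1 -0.2 -0.1] M [ 0.01 -0.03 -0.02] op 0.702 q [ 0.22  0.38  1.64  0.    1.12 -0.3 ]
n 171 px 265.9 199.1 c [571.8 146.5] r 8.2 len 17.2 bolt by line 1.795 by centroid 1.852 ends [568.1 138.7] [575.6 154.2]
```

View pics/w3.png

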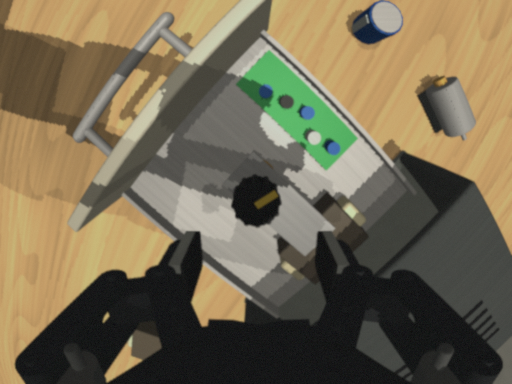

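The wrist view shows the knob at (256,201) with the yellow bar pointing to (277,192), which puts the bolt at about 1.80 rad with its axis at (568,139). Now I descend and grip.

Call:
arm_command:
  steps: [-0.17,0,-2.5,0,0,0,6,-0.17,0,-5,0,0,0,6,-0.17,0,-7,0,0,0,6,-0.17,0,-8.3,0,0,0,6,-0.17,0,-8.3,0,0,0,6,-0.17,0,-8.3,0,0,0,2,-0.17,0,-8.3,0,0,0,2,-0.17,0,-8.3,0,0,0,2]
  force: 30

```text
t: 7.07
tcp_pos: [567.6, 139.1, 84.8]
tool_rot: [1.403, 1.568, 0.353]
wrist_force: [-0.1, 1.7, 0.6]
opening: 0.386
```

Call:
arm_command:
  steps: [0,0,0,0,0,0,2,0,0,0,0,0,0,2,0,0,0,0,0,6,2,0,0,0,0,0,12,2,0,0,0,0,0,18,2,0,0,0,0,0,24,2,0,0,0,0,0,28,2,0,0,0,0,0,30,2]

```text
t: 7.73
tcp_pos: [567.6, 139.0, 84.6]
tool_rot: [0.992, 1.568, 0.468]
wrist_force: [-0.9, 1.4, 2.4]
opening: 0.386
```

```bash
python3 - <<'E'
from h import *
st()
P=camera_params('wrist');p,d=camera('wrist');knob(p,lambda uv,z:wray(uv,z,P))
p2,d=camera('scene');knob(p2,lambda uv,z:ray('scene',uv,z))
cv2.imwrite('pics/w4.png',np.hstack([cv2.resize(p[170:330,160:370],(525,400)),cv2.resize(p2[140:200,280:340],(275,400))[:,:]]))
E
```

```text
t 7.73 tcp [567.6 139.   84.6] rpy [0.992 1.568 0.468] F [-0.9  1.4  2.4] M [ 0.22  0.06 -0.06] op 0.386 q [ 0.22  0.46  1.75  0.    0.93 -0.83]
n 410 px 274.6 259.7 c [567.7 147.5] r 8.2 len 17.5 bolt by line 1.274 by centroid 1.33 ends [568.3 138.9] [567.1 156.4]
few 2
```

View pics/w4.png

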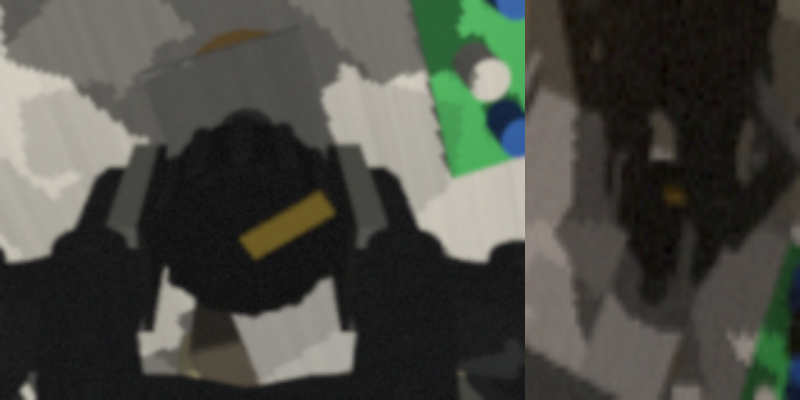

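The wrist camera sees the whole knob top in the grip, with the yellow bar at (275,260). The knob follows the fingers without slip: bolt 1.274. I continue backward.

Call:
arm_command:
  steps: [0,0,0,0,0,7,2,0,0,0,0,0,14,2,0,0,0,0,0,21,2,0,0,0,0,0,28,2,0,0,0,0,0,35,2,0,0,0,0,0,42,2,0,0,0,0,0,49,2,0,0,0,0,0,56,2]

```text
t: 8.5
tcp_pos: [567.6, 138.9, 84.4]
tool_rot: [-0.016, 1.569, 0.44]
wrist_force: [-0.4, 1.4, 4.1]
opening: 0.386
```

Call:
arm_command:
  steps: [0,0,0,0,0,5,2,0,0,0,0,0,9,2,0,0,0,0,0,13,2,0,0,0,0,0,16,2,0,0,0,0,0,18,2,0,0,0,0,0,19,2,0,0,0,0,0,19,2,0,0,0,0,0,19,2]

```text
t: 9.17
tcp_pos: [567.4, 138.8, 83.3]
tool_rot: [-0.388, 1.57, 0.394]
wrist_force: [3.1, 1.6, -2.2]
opening: 0.385
```

```bash
python3 - <<'E'
from h import *
st()
P=camera_params('wrist');p,d=camera('wrist');knob(p,lambda uv,z:wray(uv,z,P))
E
```

```text
t 9.17 tcp [567.4 138.8  83.3] rpy [-0.388  1.57   0.394] F [ 3.1  1.6 -2.2] M [ 0.28 -0.45  0.01] op 0.385 q [ 0.22  0.46  1.75  0.    0.93 -2.13]
n 416 px 274.3 260.2 c [559.2 140.2] r 8.6 len 17.3 bolt by line -0.043 by centroid -0.128 ends [567.6 138.6] [550.6 141.8]
```

The vertical force switched from +4 to −2.2 N, so the bolt's weight now hangs in the fingers and it is free to drop at bolt ≈ −0.04. I lower it 5 mm in the grip.

Call:
arm_command:
  steps: [0,0,-0.1,0,0,0,2,0,0,-0.2,0,0,0,2,0,0,-0.3,0,0,0,2,0,0,-0.4,0,0,0,2,0,0,-0.5,0,0,0,2,0,0,-0.55,0,0,0,2,0,0,-0.55,0,0,0,2,0,0,-0.55,0,0,0,2]

```text
t: 9.88
tcp_pos: [567.6, 138.8, 79.6]
tool_rot: [-0.444, 1.569, 0.338]
wrist_force: [0.9, 2.3, 7.3]
opening: 0.383
```

```bash
python3 - <<'E'
from h import *
st()
P=camera_params('wrist');p,d=camera('wrist');knob(p,lambda uv,z:wray(uv,z,P),106)
v,u=np.nonzero(cv2.inRange(cv2.cvtColor(p,cv2.COLOR_BGR2HSV),(20,140,70),(35,255,255)))
k=(abs(u-274)<40)&(abs(v-260)<40);T=P['world_to_cam']
dd=d[v[k],u[k]];x=(np.c_[u[k],v[k]]-[P['cx'],P['cy']])/P['fx'];t=np.linalg.norm(x,axis=1)
c=np.c_[x/t[:,None]*np.tan(t)[:,None]*dd[:,None],dd];w=(c-T[:3,3])@T[:3,:3];print('bar top z',np.median(w[:,2]))
E
```

```text
t 9.88 tcp [567.6 138.8  79.6] rpy [-0.444  1.569  0.338] F [0.9 2.3 7.3] M [ 0.34 -0.03  0.  ] op 0.383 q [ 0.22  0.47  1.75  0.    0.92 -2.13]
n 414 px 274.4 260.0 c [559.8 140.8] r 8.2 len 17.5 bolt by line -0.039 by centroid -0.042 ends [568.2 139.2] [551.  142.5]
bar top z 106.744339605507
```

The drop is confirmed: the fingers went from 84.5 to 79.6 mm, the knob top from 110.5–111 to 106.7 mm, and there is +7 N on the bottom. Now I turn forward, following it down.

Call:
arm_command:
  steps: [0,0,0,0,0,-7,2,0,0,-0.01,0,0,-14,2,0,0,-0.02,0,0,-21,2,0,0,-0.03,0,0,-28,2,0,0,-0.03,0,0,-35,2,0,0,-0.04,0,0,-42,2,0,0,-0.05,0,0,-49,2,0,0,-0.06,0,0,-56,2]

```text
t: 10.6
tcp_pos: [567.5, 138.9, 78.9]
tool_rot: [0.567, 1.568, 0.366]
wrist_force: [0.8, 2.8, 6.5]
opening: 0.388
```

```bash
python3 - <<'E'
from h import *
st()
P=camera_params('wrist');p,d=camera('wrist');knob(p,lambda uv,z:wray(uv,z,P),105.3)
E
```

```text
t 10.6 tcp [567.5 138.9  78.9] rpy [0.567 1.568 0.366] F [0.8 2.8 6.5] M [ 0.45 -0.16  0.07] op 0.388 q [ 0.22  0.47  1.75  0.    0.92 -1.15]
n 413 px 274.8 259.9 c [565. 147.] r 8.2 len 17.5 bolt by line 0.945 by centroid 0.991 ends [568.5 138.7] [561.7 154.9]
```

Forward turning tracks (+0.98 rad, z −0.7 mm), so I keep going.

Call:
arm_command:
  steps: [0,0,-0.01,0,0,-7,2,0,0,-0.02,0,0,-14,2,0,0,-0.03,0,0,-21,2,0,0,-0.04,0,0,-28,2,0,0,-0.05,0,0,-35,2,0,0,-0.06,0,0,-42,2,0,0,-0.06,0,0,-49,2,0,0,-0.07,0,0,-56,2]

```text
t: 11.32
tcp_pos: [567.6, 139.0, 78.2]
tool_rot: [1.538, 1.568, 0.36]
wrist_force: [-0.4, 2.7, 6.9]
opening: 0.388
```

Call:
arm_command:
  steps: [0,0,-0.01,0,0,-7,2,0,0,-0.02,0,0,-14,2,0,0,-0.03,0,0,-21,2,0,0,-0.04,0,0,-28,2,0,0,-0.05,0,0,-35,2,0,0,-0.06,0,0,-42,2,0,0,-0.06,0,0,-49,2,0,0,-0.07,0,0,-56,2]

```text
t: 11.98
tcp_pos: [567.7, 139.1, 77.5]
tool_rot: [2.484, 1.568, 0.329]
wrist_force: [1.1, 2.0, 7.0]
opening: 0.387
```

Call:
arm_command:
  steps: [0,0,-0.01,0,0,-7,2,0,0,-0.02,0,0,-14,2,0,0,-0.03,0,0,-21,2,0,0,-0.04,0,0,-28,2,0,0,-0.05,0,0,-35,2,0,0,-0.06,0,0,-42,2,0,0,-0.06,0,0,-49,2,0,0,-0.07,0,0,-56,2]

```text
t: 12.65
tcp_pos: [567.8, 139.0, 76.8]
tool_rot: [-2.91, 1.568, 0.241]
wrist_force: [2.3, 2.8, 6.7]
opening: 0.386
```

Call:
arm_command:
  steps: [0,0,0,0,0,-6,2,0,0,-0.01,0,0,-12,2,0,0,-0.02,0,0,-18,2,0,0,-0.03,0,0,-23,2,0,0,-0.03,0,0,-26,2,0,0,-0.03,0,0,-28,2,0,0,-0.03,0,0,-28,2,0,0,-0.03,0,0,-28,2]

```text
t: 13.32
tcp_pos: [567.8, 138.9, 76.5]
tool_rot: [-2.437, 1.568, 0.231]
wrist_force: [1.1, 1.8, 6.4]
opening: 0.39
```

```bash
python3 - <<'E'
from h import *
st()
P=camera_params('wrist');p,d=camera('wrist');knob(p,lambda uv,z:wray(uv,z,P),103)
E
```

```text
t 13.32 tcp [567.8 138.9  76.5] rpy [-2.437  1.568  0.231] F [1.1 1.8 6.4] M [ 0.28 -0.2  -0.04] op 0.39 q [0.22 0.47 1.75 0.   0.92 2.26]
n 391 px 274.0 259.7 c [569.  130.5] r 8.9 len 17.2 bolt by line -1.922 by centroid -1.935 ends [568.  138.9] [570.  121.9]
```

The bolt is at 4.36 (−1.92 + 2π), as expected. Now I let go, unwind 112°, and regrip.

Call:
arm_command:
  steps: [0,0,0.05,0,0,0,5.5,0,0,0.1,0,0,0,5.5,0,0,0.1,0,0,0,5.5,0,0,0.1,0,0,7,5.5,0,0,0.1,0,0,14,5.5,0,0,0.1,0,0,21,5.5,0,0,0.1,0,0,28,5.5,0,0,0.1,0,0,35,5.5]

```text
t: 14.03
tcp_pos: [566.0, 138.2, 75.3]
tool_rot: [0.254, 1.568, -2.745]
wrist_force: [0.1, -0.5, 0.3]
opening: 0.643
```

Call:
arm_command:
  steps: [0,0,0,0,0,7,5.5,0,0,0,0,0,14,5.5,0,0,0,0,0,21,5.5,0,0,0,0,0,28,5.5,0,0,0,0,0,35,5.5,0,0,0,0,0,42,5.5,0,0,0,0,0,49,5.5,0,0,0,0,0,56,5.5]

```text
t: 14.7
tcp_pos: [566.0, 138.2, 75.3]
tool_rot: [-0.724, 1.568, -2.745]
wrist_force: [0.5, -0.3, 0.0]
opening: 0.643
```

Call:
arm_command:
  steps: [0,0,0,0,0,7,5.5,0,0,0,0,0,14,5.5,0,0,0,0,0,19,5.5,0,0,0,0,0,21,5.5,0,0,0,0,0,21,2,0,0,0,0,0,21,2,0,0,0,0,0,21,2,0,0,0,0,0,21,2]

```text
t: 15.37
tcp_pos: [567.3, 138.3, 75.9]
tool_rot: [1.171, 1.57, -0.49]
wrist_force: [1.6, -1.5, -0.4]
opening: 0.386
```

```bash
python3 - <<'E'
from h import *
st()
P=camera_params('wrist');p,d=camera('wrist');knob(p,lambda uv,z:wray(uv,z,P),103)
E
```

```text
t 15.37 tcp [567.3 138.3  75.9] rpy [ 1.171  1.57  -0.49 ] F [ 1.6 -1.5 -0.4] M [-0.24 -0.28 -0.07] op 0.386 q [ 0.22  0.47  1.75 -0.    0.92  0.31]
n 328 px 262.4 281.4 c [568.9 131.1] r 8.2 len 16.9 bolt by line -1.913 by centroid -1.936 ends [568.  139.1] [569.9 122.3]
```

Bolt still at 4.37; 109° to go.

Call:
arm_command:
  steps: [0,0,-0.06,0,0,-7,2,0,0,-0.08,0,0,-14,2,0,0,-0.1,0,0,-21,2,0,0,-0.11,0,0,-28,2,0,0,-0.12,0,0,-35,2,0,0,-0.13,0,0,-42,2,0,0,-0.14,0,0,-49,2,0,0,-0.15,0,0,-56,2]

```text
t: 16.08
tcp_pos: [566.9, 138.8, 75.0]
tool_rot: [-2.703, 1.57, 0.936]
wrist_force: [0.3, -0.3, 4.9]
opening: 0.384
```

Call:
arm_command:
  steps: [0,0,-0.01,0,0,-7,2,0,0,-0.02,0,0,-14,2,0,0,-0.03,0,0,-21,2,0,0,-0.04,0,0,-28,2,0,0,-0.05,0,0,-35,2,0,0,-0.06,0,0,-42,2,0,0,-0.06,0,0,-48,2,0,0,-0.06,0,0,-52,2]

```text
t: 16.75
tcp_pos: [567.0, 139.4, 74.4]
tool_rot: [-1.56, 1.569, 1.172]
wrist_force: [-0.4, 1.3, 2.8]
opening: 0.39
```

```bash
python3 - <<'E'
from h import *
st()
P=camera_params('wrist');p,d=camera('wrist');knob(p,lambda uv,z:wray(uv,z,P),101.5)
cv2.imwrite('pics/w5.png',p)
T=P['world_to_cam']
v,u=np.nonzero(cv2.inRange(cv2.cvtColor(p,cv2.COLOR_BGR2HSV),(20,140,70),(35,255,255)))
k=(abs(u-265)<45)&(abs(v-270)<45)
dd=d[v[k],u[k]];x=(np.c_[u[k],v[k]]-[P['cx'],P['cy']])/P['fx'];t=np.linalg.norm(x,axis=1)
w=(np.c_[x/t[:,None]*np.tan(t)[:,None]*dd[:,None],dd]-T[:3,3])@T[:3,:3];print('bar top z',np.median(w[:,2]))
p,d,w=cloud('scene');cv2.imwrite('pics/s5.png',cv2.resize(p[100:310,190:430],None,fx=3,fy=3))
E
```

```text
t 16.75 tcp [567.  139.4  74.4] rpy [-1.56   1.569  1.172] F [-0.4  1.3  2.8] M [ 0.41 -0.06  0.08] op 0.39 q [0.22 0.47 1.76 0.   0.91 2.2 ]
n 312 px 262.1 281.9 c [560.1 140.7] r 7.8 len 16.9 bolt by line -0.024 by centroid -0.052 ends [568. 139.] [551.5 142.5]
bar top z 102.18205830946398
```

View pics/w5.png

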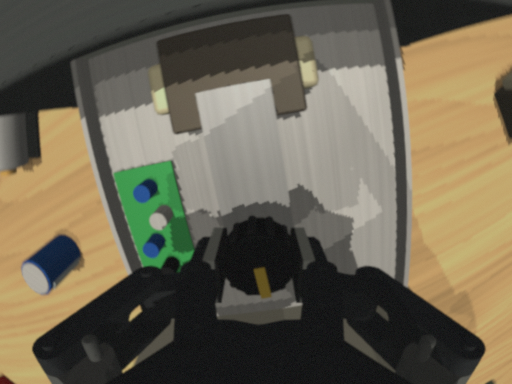

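View pics/s5.png

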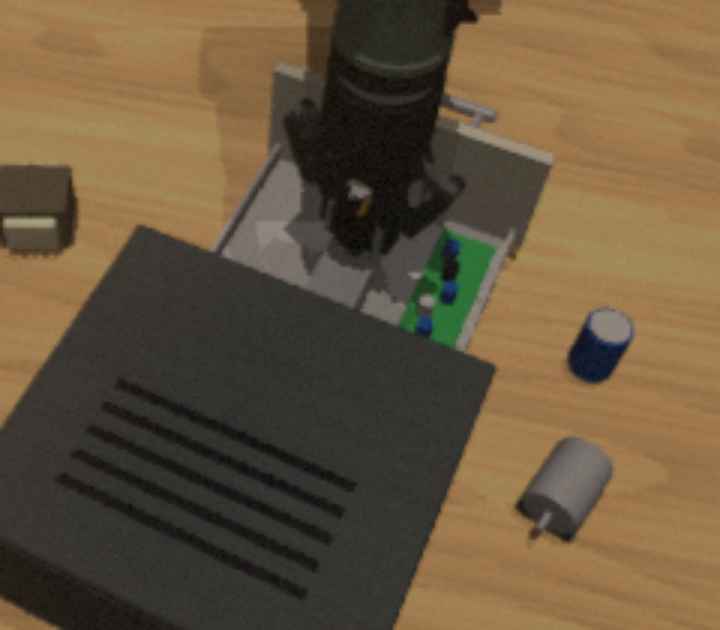

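Both views show the knob held between the fingers. In the wrist view the yellow bar is at (262,282), pointing at the drawer front. The drawer panel is at the same pixels as when opened, and capacitor, motor and transformer are unmoved. One settling call with a 1° trim.

Call:
arm_command:
  steps: [0,0,0,0,0,-1,2,0,0,0,0,0,-1,2,0,0,0,0,0,-1,2,0,0,0,0,0,-1,2,0,0,0,0,0,-1,2,0,0,0,0,0,-1,2,0,0,0,0,0,-1,2,0,0,0,0,0,-1,2]

```text
t: 17.52
tcp_pos: [567.1, 139.4, 74.3]
tool_rot: [-1.663, 1.569, 1.058]
wrist_force: [-1.4, 3.3, 4.8]
opening: 0.388
```

```bash
python3 - <<'E'
from h import *
st()
P=camera_params('wrist');p,d=camera('wrist');knob(p,lambda uv,z:wray(uv,z,P),101.5)
print(sign_off())
E
```

```text
t 17.52 tcp [567.1 139.4  74.3] rpy [-1.663  1.569  1.058] F [-1.4  3.3  4.8] M [ 0.84 -0.01 -0.01] op 0.388 q [0.22 0.47 1.76 0.   0.91 2.21]
n 315 px 262.0 282.1 c [560.2 140.7] r 7.7 len 16.9 bolt by line -0.009 by centroid -0.041 ends [568.1 139. ] [551.7 142.7]
the job is handed in; nothing more can be done
None
```

The job is handed in at 17.5 s of robot time: the drawer is fully open and the bolt is one full turn in, with the fingers still gripping the knob. No verdict was reported.

- **Drawer:** I pulled it out about 165 mm until the force rose at the stop. In the last scene picture the panel had not moved since.
- **Backward turn:** I turned the knob back from about 1.80 rad to −0.04 rad. There the bolt's weight hung in the fingers and I lowered it about 5 mm onto the thread.
- **Forward turn:** I turned it one full turn, letting go and regripping once. The bolt stayed at about 4.37 rad through the regrip.
- **Last checks:**
  - The yellow bar read 6.27 rad (6.24 by its centroid), pointing at the drawer front.
  - The knob top sank about a further 4.5 mm over the turn, to 102.2 mm.
  - The grip stayed on the knob with about 5 N downward push.
  - The loose parts looked unmoved.

No check failed. The two bar readings differ by 0.03 rad, which is small for this measurement.

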